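# Slide the clip case to the back between the sound machine and the night light

### The job

The baby is about to be changed, so get the clear case of hair clips out of reach: with the fingertips, gently push it along the dresser top, through the narrow gap between the sound machine and the night light, until it stands wholly on the grey felt mat behind them, squarely in line with the mat, and then let it be. Only push it, never pinch, lift or tip it, and leave the lazy susan with what is on it, the teething key, the hairbrush and the lotion bottle where they are.

Things in the scene. Friction and masses are not known exactly. Their poses are not given: they have to be found in the camera images.
- case: The thing to push: closed rectangular box of clear plastic with a mint rim round its lid and coloured hair clips inside, 76 mm long (its own x) by 60 mm wide (its own y) by 36 mm tall, edges rounded 4 mm, about 0.11 to 0.22 kg, sliding freely on the dresser top with friction of roughly 0.5 to 0.7. Origin: centre of its underside. Its x axis starts up to about 30 degrees off the world's x. It stands in front of the gap (nearer the robot), anywhere to the left or right of it.
- sound_machine: White round puck, 100 mm across and 48 mm tall, grey slots and a sage disc on top; stuck down, does not move. Left-hand side (+y) of the gap. Origin: centre of its underside; its x axis points straight through the gap, away from the robot.
- night_light: Round night light, bamboo foot with a warm white dome, 90 mm across and 51 mm tall; stuck down, does not move. Right-hand side (-y) of the gap. Origin: centre of its underside.
- gap (a point): Point on the dresser top midway between the sound machine and the night light, where they come nearest: they are 68 mm apart there, so the 60 mm width of the case has 4 mm to spare on each side; its 76 mm length does not go through crosswise. Axes: x straight through the gap away from the robot, y towards the sound machine, z up.
- mat: Flat grey felt mat with a sage edge, under 1 mm thick (the case slides onto it without a step), 126 mm along its x by 100 mm along its y, lying flat behind the gap and in line with it: its centre is 100 to 112 mm from the gap point along the gap's x axis. Origin: its centre. Its x axis is parallel to the gap's x axis. The end of the mat nearest the robot lies between the two round things, 37 to 49 mm past the gap point.
- susan_rim (a point): Point on the rim of the round bamboo lazy susan's turning board (260 mm across, top 28 mm above the dresser, turns easily about its middle), 120 mm from its axis. It stands to the left, apart from the work.
- pacifier: Mint pacifier, 34 by 44 mm, 41 mm tall, teat up, standing on the lazy susan. Origin: centre of its underside.
- ramekin: Small round glass ramekin, 76 mm across, 40 mm tall, on the lazy susan. Origin: centre of its underside.
- trinket_box: Round white ceramic trinket box with its lid on and a brass knob, 73 mm across, 54 mm tall, on the lazy susan. Origin: centre of its underside.
- teething_key: Flat coral silicone teething key, about 100 mm long, 36 mm wide and 12 mm thick, lying on the dresser to the left of the mat, behind the sound machine. Origin: near its middle, on its underside.
- hairbrush: Baby hairbrush with bamboo back and handle, about 180 mm long, 46 mm wide and 24 mm tall, lying bristles down on the dresser at the right. Origin: near its middle, at the dresser top.
- lotion: Blush pink lotion bottle with white cap, 48 mm across and 145 mm tall, standing to the right of the night light. Origin: centre of its underside.
There are look-alikes about, which are no part of the job. Leave any blue look-alike of the case alone. What is shaped like the sound_machine but orange is not meant.

How it is judged:
By the outcome, as a careful person would: the job done as asked, in the order asked, and still so for the second after the job is handed in, with the robot touching nothing.
It also fails if it takes over 61 s, if anything falls off the work surface, if the arm or the gripper's body presses on something with over 40 N, if the wrist force passes 120 N, or if a joint passes its speed limit or range.

### The arm

A 6-joint arm with a two-finger parallel gripper is mounted at the origin on the work surface. World frame = base frame: x ahead of the robot, y to its left, z up, the work surface at z = 0. Lengths are in mm, angles in rad, forces in N, time in s.
With the tool pointing down it reaches from about 350 to 775 mm from the base axis. Payload 7.3 kg.
Tool frame: the origin (TCP) lies midway between the tips of the shut fingers; the grasp point (between the pads) lies 19 mm behind it; z points along the fingers, y is the line along which they close (so a half turn about z gives the same grasp; the last joint's range is limited). The gripper opens to 92 mm and grips with 3 to 60 N. Pads are 19 mm wide; open, the fingers measure 130 mm over their backs; the gripper's body (75 mm by 190 mm) begins 47 mm behind the grasp point.
Start: joints at [1.181, 0.342, 1.524, -0, 1.275, -0.146], TCP at [126.715, 509.498, 226.741] pointing down, gripper open.
Joint ranges: [-2.53, 2.53], [-0.77, 2.02], [0.04, 2.7], [-1, 4.14], [0.28, 2.66], [-3.11, 3.11]. Speed limits (rad/s): [2.57, 2.57, 3.14, 3.14, 3.14, 3.14].

### API

Orientations are given as [roll, pitch, yaw] about the fixed x, y, z axes, in that order (R = Rz(yaw) Ry(pitch) Rx(roll)).
In Python, from plant import get_obs, capture, camera_model, close_job, search_frame, regions_of, pinpoint gives the robot as it stands. The module is installed in compiled form; this text tells all that it offers.
- The arm moves only by the shell command python3 -m pendant 'ROWS'. ROWS is JSON, one flat list of numbers, 7 for each row, row after row: the shift along the tool's x, y, z in units of 30 mm (1.0 is 30 mm), then the turn, a rotation vector about the tool's x, y, z in units of 4 degrees (1.0 is 4 degrees), then the closure, from -1 (fully open) to 1 (shut), so that 0 is half open. In form: [dx, dy, dz, wx, wy, wz, gripper, dx, dy, dz, wx, wy, wz, gripper, ...]. A call has 1 to 12 rows; each row shifts and turns the commanded pose from where the row before left it, along the tool's axes as they then stand; what a row does not reach is not made up. A row lasts 1/10 s, in which the tool goes at most 50 mm and 8.59 degrees, less where a joint would pass 70% of its speed; a pose out of reach is approached as far as the arm can. A call with a number of a shift or a turn outside -1 to 1 is refused whole. A call with a gripper value outside its range is refused whole. The fingers move at their own pace and stop on an object; the grip force is fixed at half the most. Time passes only in rows, so rows that do not move let the fingers close. It gives the time, the measured TCP pose, the force, the opening and the grip force at its end, in the units of the state.
- get_obs(): the state, without advancing time (a new reading comes with each control period).
- capture(name): name is "scene" or "side" or "wrist"; returns the picture (400x640x3 uint8, red, green, blue); there is no depth.
- camera_model(name): a dict with "fov_y" (degrees; the focal length in pixels is half the picture's height over the tangent of half this angle, whatever the lens; pixels are square), "cx", "cy" (the principal point, pixels), "pose" (4x4, takes a point from camera to world coordinates). Camera axes: x right, y up, looking along -z (the intrinsics and any distortion apply to the point x, -y, -z); pixel columns grow to the right and rows downward; lengths in mm; the calibration is good to about 2 mm. A picture is of the moment at which its call begins: read the wrist's pose just before it. camera_model takes no time and is no camera call; for the wrist camera it gives the pose at the moment of the call.
- close_job(): hands the job in; it is judged then, once.
Trained networks look in the newest picture that a camera, given by its name, has taken for a name from the list of things; names that differ only in an ending like _2 or _b are one class to them, and where a whole thing is asked for, a point or a joint stands for the part that bears it (a point fixed in the world has none). Each returns a list of dicts, best first, with "score" (0 to 1); they miss things now and then, are a little off and sometimes report something else, mostly with a low value. They report only what shows in the picture. A call takes as long as a camera call. They do not tell look-alikes from the thing itself.
- search_frame(camera, thing): "location" ([column, row] in pixels, amid what is visible of it).
- regions_of(camera, thing): "pixels" (400x640 bool, what is visible of it) and "location" ([column, row] in pixels, amid what is visible of it).
- pinpoint(camera, thing): "location" ([column, row] in pixels: a listed point, or the origin of a listed thing).
The state is a dict: "time": time; "joint_positions": joint angles; "dq": joint speeds; "tau": joint torques, N m; "tool_pos": TCP position; "tcp_rot": TCP orientation; "contact_force": force on the tool from outside, world axes, zero at the start; "moment": the same for the moment, N m; "grip_width": finger opening in mm; "finger_force": force on a finger pad.
Only numpy, scipy, OpenCV 4.12 (cv2) and the standard library are available. Lean on these libraries where they do the work, as an engineer would, in place of code of your own. Each camera call takes 0.05 s, during which the arm holds its last target. There are 200 camera calls.

## Working session

There is one attempt and no reset: what is moved stays moved. The work goes in short steps, Python scripts to look and compute and a shell command to move; the robot and the scene stay as the last step left them, time stands still between calls to the robot, and variables do not carry over. Pictures are saved under pics/ and viewed, at most 10 in all, crops included, and the job is handed in when it is done.

```bash
mkdir -p pics; cat > h.py <<'E'
import numpy as np, cv2
from plant import *
def ray(cam,px,z=0.0,M=None):
    m=M or camera_model(cam); f=200/np.tan(np.radians(m["fov_y"])/2)
    d=np.array([(px[0]-m["cx"])/f,-(px[1]-m["cy"])/f,-1.0]); P=np.array(m["pose"])
    w=P[:3,:3]@d; o=P[:3,3]; return o+w*(z-o[2])/w[2]
def save(cam,name):
    im=capture(cam); cv2.imwrite("pics/"+name,im[:,:,::-1]); return im
E
python3 - <<'E'
from h import *
o=get_obs(); print(o["time"],o["tool_pos"],o["tcp_rot"],o["grip_width"])
a=save("scene","a.png"); b=save("side","b.png")
cv2.imwrite("pics/ab.png",cv2.resize(np.vstack([a,b])[:,:,::-1],(480,600)))
for c in ("scene","side"):
    m=camera_model(c); print(c,{k:v for k,v in m.items() if k!="pose"},np.round(m["pose"],2).tolist())
    for t in ("case","sound_machine","night_light","gap","mat"):
        for r in pinpoint(c,t)[:3]:
            print(c,t,round(r["score"],2),np.round(r["location"]),np.round(ray(c,r["location"]),0))
E
```

```text
0.0 [126.54233149 509.08519711 226.0322266 ] [-3.14002282e+00 -1.93400581e-04  2.89781472e+00] 91.80910728021081
scene {'fov_y': 51.56766885364248, 'cx': 324.528254434279, 'cy': 199.17338671820394} [[0.88, -0.32, 0.35, 881.38], [0.47, 0.6, -0.64, -623.88], [-0.01, 0.74, 0.68, 774.22], [0.0, 0.0, 0.0, 1.0]]
scene case 0.91 [261. 283.] [ 482. -200.    0.]
scene case 0.8 [288. 231.] [452. -36.   0.]
scene case 0.72 [230. 236.] [ 329. -119.    0.]
scene sound_machine 0.84 [316. 187.] [431. 146.   0.]
scene sound_machine 0.6 [361. 210.] [584. 119.  -0.]
scene night_light 0.6 [326. 254.] [572. -57.   0.]
scene gap 0.9 [345. 234.] [584.  24.   0.]
scene gap 0.66 [305. 205.] [439.  68.   0.]
scene mat 0.76 [384. 249.] [689.  21.   0.]
scene mat 0.31 [352. 125.] [382. 487.   0.]
side {'fov_y': 53.268146388619286, 'cx': 316.6630943187284, 'cy': 197.34656948901497} [[-1.0, 0.07, -0.07, 426.02], [-0.1, -0.64, 0.76, 938.33], [0.01, 0.76, 0.65, 853.91], [0.0, 0.0, 0.0, 1.0]]
side case 0.98 [335. 207.] [449. -20.   0.]
side case 0.78 [330. 175.] [ 479. -188.   -0.]
side case 0.55 [374. 190.] [ 324. -118.    0.]
side sound_machine 0.76 [338. 246.] [430. 151.   0.]
side sound_machine 0.7 [284. 233.] [593. 112.   0.]
side night_light 0.61 [295. 198.] [583. -51.   0.]
side mat 0.84 [259. 212.] [687.  32.  -0.]
```

View pics/a.png

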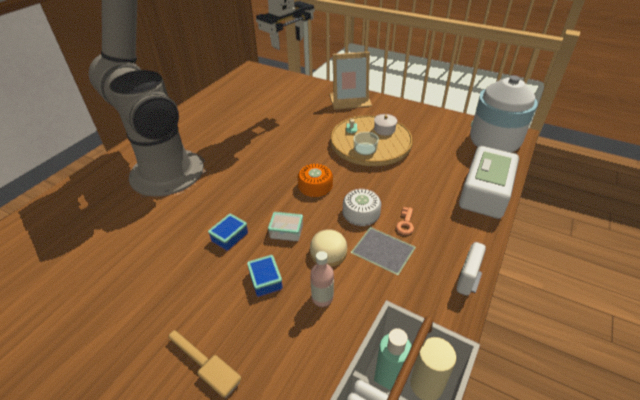

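The clear case is at pixel (286,227), the white sound machine at (361,207), the night light at (328,248) and the mat at (383,250). The blue boxes and the orange puck are look-alikes. I'm moving over the case for a closer look with the wrist camera.

```bash
python3 -m pendant '[-0.9,-0.8,-0.2,0,0,0,-1,-0.9,-0.8,-0.2,0,0,0,-1,-0.9,-0.8,-0.2,0,0,0,-1,-0.9,-0.8,-0.2,0,0,0,-1,-0.9,-0.8,-0.2,0,0,0,-1,-0.9,-0.8,-0.2,0,0,0,-1,-0.9,-0.8,-0.2,0,0,0,-1,-0.9,-0.8,-0.2,0,0,0,-1,-0.9,-0.8,-0.2,0,0,0,-1,-0.9,-0.8,-0.2,0,0,0,-1,-0.9,-0.8,0,0,0,0,-1,-0.9,-0.8,0,0,0,0,-1]'
python3 -m pendant '[-0.9,-0.8,0,0,0,0,-1,-0.9,-0.8,0,0,0,0,-1,-0.9,-0.8,0,0,0,0,-1,-0.9,-0.8,0,0,0,0,-1,0,0,0,0,0,1,-1,0,0,0,0,0,1,-1,0,0,0,0,0,1,-1,0,0,0,0,0,1,-1,0,0,0,0,0,1,-1,0,0,0,0,0,1,-1,0,0,0,0,0,1,-1,0,0,0,0,0,1,-1]'
python3 -m pendant '[0,0,0,0,0,1,0,0,0,0,0,0,1,0,0,0,0,0,0,1,0,0,0,0,0,0,1,0,0,0,0,0,0,1,0,0,0,0,0,0,1,0,0,0,0,0,0,1,0,0,0,0,0,0,1,0,0,0,0,0,0,1,0,0,0,0,0,0,1,0,0,0,0,0,0,1,0,0,0,0,0,0,0,0]'
python3 - <<'E'
from h import *
m=camera_model("wrist"); w=save("wrist","w1.png")
o=get_obs(); print(o["time"],o["tool_pos"],o["tcp_rot"],o["joint_positions"],o["grip_width"])
print(m["fov_y"],np.round(m["pose"],2).tolist())
for t,z in (("case",0),("sound_machine",0),("night_light",0),("gap",0),("mat",0)):
    for r in pinpoint("wrist",t)[:3]:
        print(t,round(r["score"],2),np.round(r["location"]),np.round(ray("wrist",r["location"],z),1))
E
```

```text
time: 1.8
tool_pos: [372.3, 150.5, 287.2]
tcp_rot: [3.141, 0.001, 2.898]
contact_force: [-0.3, 0.8, 0.2]
grip_width: 91.5
finger_force: 0.0
time: 3.0
tool_pos: [453.2, 32.6, 286.8]
tcp_rot: [3.141, 0.0, 2.336]
contact_force: [0.2, 0.4, 0.1]
grip_width: 91.8
finger_force: 0.0
time: 4.2
tool_pos: [453.2, 32.6, 286.8]
tcp_rot: [3.141, -0.0, 1.571]
contact_force: [0.1, -0.8, -1.0]
grip_width: 45.9
finger_force: 0.0
4.25 [453.21118819  32.57508479 286.7701202 ] [ 3.14145319e+00 -6.68030176e-05  1.57285083e+00] [-9.72478314e-02  1.66406234e-01  1.59412198e+00  8.17694829e-05
  1.38093229e+00 -9.93177612e-02] 45.938806852263696
59.56150469056757 [[1.0, 0.0, -0.0, 453.07], [-0.0, 0.97, 0.25, 99.85], [0.0, -0.25, 0.97, 445.04], [0.0, 0.0, 0.0, 1.0]]
case 0.88 [313. 214.] [447.3 -38.1   0. ]
case 0.81 [339. 313.] [ 485.1 -187.5    0. ]
sound_machine 0.78 [293.  61.] [423.1 153.3   0. ]
sound_machine 0.65 [428.  98.] [587.8 111.1   0. ]
night_light 0.93 [408. 223.] [575.2 -49.9   0. ]
gap 0.23 [502. 169.] [690.2  23.4   0. ]
mat 0.56 [502. 169.] [690.7  22.8   0. ]
```

View pics/w1.png

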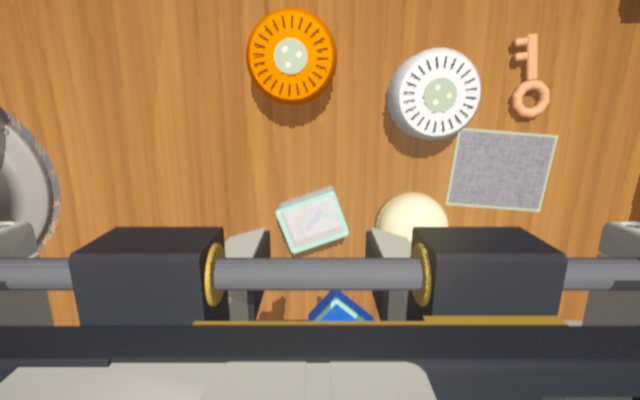

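The clear case's lid is centred at about (313,220), long side tilted some 20° in the image. The sound machine is at (435,93), the dome at (413,222) and the mat at (502,170). Next I'll get the geometry from the masks.

```bash
python3 - <<'E'
from h import *
capture("wrist")
def mask(t,near):
    rs=regions_of("wrist",t); r=min(rs,key=lambda r:np.hypot(*(np.array(r["location"])-near)));return r["pixels"]
def wc(pix,z): return np.array([ray("wrist",p,z)[:2] for p in pix],np.float32)
def cont(m): 
    c=max(cv2.findContours(m.astype(np.uint8),0,1)[0],key=cv2.contourArea); return c[:,0,:]
c=wc(cont(mask("mat",(502,170))),0); print("mat rect",cv2.minAreaRect(c), np.round(cv2.boxPoints(cv2.minAreaRect(c))).tolist())
c=wc(cont(mask("sound_machine",(435,93))),48); print("sm",cv2.minEnclosingCircle(c),np.ptp(c,0))
m=mask("case",(313,220)); c=wc(cont(m),36); print("case",cv2.minAreaRect(c),np.round(cv2.boxPoints(cv2.minAreaRect(c))).tolist())
# mint rim of lid
im=capture("wrist"); hsv=cv2.cvtColor(im,cv2.COLOR_RGB2HSV); g=cv2.inRange(hsv,(65,40,120),(95,255,255)); g[:,:270]=0;g[:,355:]=0;g[:180]=0;g[260:]=0
p=np.argwhere(g)[:,::-1]; c=wc(p,36); print(len(p),"rim",cv2.minAreaRect(c))
for cam in ("side","scene"):
    capture(cam)
    for t in ("lotion","teething_key"):
        r=pinpoint(cam,t)[0]; print(t,ray(cam,r["location"]))
E
```

```text
mat rect ((688.6813354492188, 20.857685089111328), (100.40025329589844, 127.84616088867188), 85.52837371826172) [[621.0, -24.0], [748.0, -34.0], [756.0, 66.0], [629.0, 76.0]]
sm ((579.8250732421875, 112.02299499511719), 51.37424087524414) [102.16284   95.264305]
case ((445.8159484863281, -34.5455436706543), (78.91873168945312, 69.1732177734375), 19.681217193603516) [[397.0, -15.0], [420.0, -80.0], [495.0, -54.0], [471.0, 11.0]]
602 rim ((446.2373046875, -37.71269607543945), (75.58284759521484, 60.46150207519531), 19.76000213623047)
lotion [ 617.03201856 -160.62432367    0.        ]
teething_key [713.21632499 145.96850892   0.        ]
lotion [ 617.76903982 -165.24774769    0.        ]
teething_key [7.05637742e+02 1.36751808e+02 1.13686838e-13]
```

```bash
python3 -m pendant '[0,0,0,0,0,0.6,0.2,0,0,0,0,0,0.55,0.2,-0.94,0,0,0,0,0,0.2,-0.94,0,0,0,0,0,0.2,-0.94,0,0,0,0,0,0.2,-0.94,0,0,0,0,0,0.2,-0.94,0,0,0,0,0,0.2,0,0,1,0,0,0,0.2,0,0,1,0,0,0,0.2,0,0,1,0,0,0,0.2,0,0,1,0,0,0,0.2,0,0,1,0,0,0,0.2]'
python3 -m pendant '[0,0,1,0,0,0,0.2,0,0,1,0,0,0,0.2,0,0,1,0,0,0,0.2,0,0,0.8,0,0,0,0.2,0,0,0.3,0,0,0,0.2,0,0,0,0,0,0,0.2]'
python3 - <<'E'
from h import *
w=save("wrist","w2.png"); s=save("side","s2.png")
o=get_obs(); print(o["time"],o["tool_pos"],o["tcp_rot"],o["grip_width"])
cv2.imwrite("pics/ws2.png",np.vstack([cv2.resize(w,None,fx=.7,fy=.7),cv2.resize(s[80:300,150:500],(448,282))])[:,:,::-1])
E
```

```text
time: 6.25
tool_pos: [442.0, -108.0, 135.7]
tcp_rot: [3.141, 0.0, 1.491]
contact_force: [-0.0, -1.3, -0.8]
grip_width: 36.5
finger_force: 0.0
time: 6.85
tool_pos: [441.5, -107.8, 12.9]
tcp_rot: [-3.14, -0.001, 1.491]
contact_force: [0.4, -0.3, -0.3]
grip_width: 36.8
finger_force: 0.0
6.95 [ 442.66944166 -108.22624791   14.45869454] [3.14040200e+00 3.07713391e-04 1.49105114e+00] 36.63308585083699
```

View pics/ws2.png

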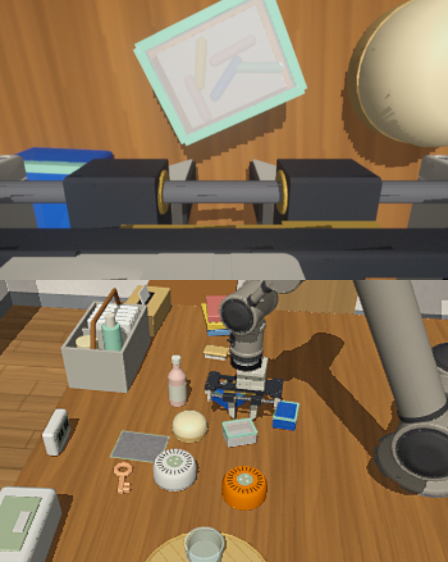

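The two fingers stand clear behind the case's long side, and the side view agrees. I'm now pushing sideways towards the gap line.

```bash
python3 -m pendant '[0.3,0,0,0,0,0,0.2,0.25,0,0,0,0,0,0.2,0.25,0,0,0,0,0,0.2,0.25,0,0,0,0,0,0.2,0.25,0,0,0,0,0,0.2,0.25,0,0,0,0,0,0.2,0.25,0,0,0,0,0,0.2,0.25,0,0,0,0,0,0.2,0.25,0,0,0,0,0,0.2,0.25,0,0,0,0,0,0.2,0.25,0,0,0,0,0,0.2,0.25,0,0,0,0,0,0.2]'
python3 -m pendant '[0.2,0,0,0,0,0,0.2,0.15,0,0,0,0,0,0.2,0.1,0,0,0,0,0,0.2,0,0,0,0,0,0,0.2]'
cat >> h.py <<'E'
def rim(cam="wrist",near=None,n=""):
    im=capture(cam); 
    if n: cv2.imwrite("pics/"+n,im[:,:,::-1])
    rs=regions_of(cam,"case"); M=camera_model(cam)
    r=min(rs,key=lambda r:np.hypot(*(ray(cam,r["location"],20,M)[:2]-near)))
    box=cv2.dilate(r["pixels"].astype(np.uint8),np.ones((9,9)))
    g=cv2.inRange(cv2.cvtColor(im,cv2.COLOR_RGB2HSV),(65,40,100),(95,255,255))*box
    c=np.array([ray(cam,p,36,M)[:2] for p in np.argwhere(g)[:,::-1]],np.float32)
    return len(c),cv2.minAreaRect(c)
def gapxy(p,ref=(688.7,20.9),a=np.radians(-4.5)):
    d=np.array(p[:2])-ref; return np.round([d@[np.cos(a),np.sin(a)],d@[-np.sin(a),np.cos(a)]],1)
E
python3 - <<'E'
from h import *
o=get_obs(); print(o["time"],o["tool_pos"],gapxy(o["tool_pos"]),o["contact_force"])
n,r=rim("wrist",np.array([446,40]),"w3.png"); print(n,r,gapxy(r[0]))
E
```

```text
time: 8.15
tool_pos: [449.4, -16.1, 13.7]
tcp_rot: [3.142, -0.0, 1.491]
contact_force: [0.1, -1.3, -1.2]
grip_width: 36.8
finger_force: 0.3
time: 8.55
tool_pos: [450.4, -3.0, 13.7]
tcp_rot: [3.142, -0.0, 1.491]
contact_force: [0.1, 0.1, 0.3]
grip_width: 36.7
finger_force: 0.0
8.55 [450.40782304  -2.95762094  13.72573731] [-235.7  -42.5] [0.07031485 0.12455971 0.29610017]
6896 ((467.00885009765625, 37.102230072021484), (60.00938415527344, 75.97605895996094), 85.4188461303711) [-222.3   -1.2]
```

View pics/w3.png

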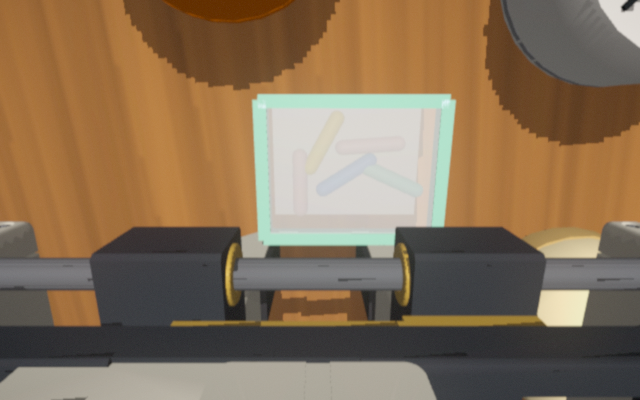

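The case sits flush on both fingers, square to the gap line (angle −4.6°) and about 1 mm right of it. I'm going behind it and taking a look ahead through the gap from there.

```bash
python3 -m pendant '[-0.4,0,0,0,0,0,0.2,-0.4,0,0,0,0,0,0.2,0,0,-1,0,0,0,0.7,0,0,-1,0,0,0,0.7,0,0,-1,0,0,0,0.7,0,0,-1,0,0,0,0.7,0,0,-1,0,0,0,0.7,0,0,-1,0,0,1,0.7,0,0,0,0,0,1,0.7,0,0,0,0,0,1,0.7,0,0,0,0,0,1,0.7,0,0,0,0,0,1,0.7]'
python3 -m pendant '[0,0,0,0,0,1,0.7,0,0,0,0,0,1,0.7,0,0,0,0,0,1,0.7,0,0,0,0,0,1,0.7,0,0,0,0,0,1,0.7,0,0,0,0,0,1,0.7,0,0,0,0,0,1,0.7,0,0,0,0,0,1,0.7,0,0,0,0,0,1,0.7,0,0,0,0,0,1,0.7,0,0,0,0,0,1,0.7,0,0,0,0,0,1,0.7]'
python3 -m pendant '[0,0,0,0,0,1,0.7,0,0,0,0,0,1,0.7,0,0,0,0,0,1,0.7,0,0,0,0,0,1,0.7,0,0,0,0,0,1,0.7,0,0,0,0,0,0.5,0.7,-0.95,-1,0,0,0,0,0.7,-0.95,-1,0,0,0,0,0.7,0,-0.2,0,0,0,0,0.7,0,0,0,0,0,0,0.7]'
python3 - <<'E'
from h import *
o=get_obs(); print(o["time"],o["tool_pos"],gapxy(o["tool_pos"]),np.degrees(o["tcp_rot"]),o["grip_width"])
n,r=rim("wrist",np.array([467,37]),"w4.png"); print(n,r,gapxy(r[0]))
for t,z in (("sound_machine",48),("night_light",0),("mat",0)):
    for q in regions_of("wrist",t)[:2]:
        c=max(cv2.findContours(q["pixels"].astype(np.uint8),0,1)[0],key=cv2.contourArea)[:,0]
        w=np.array([ray("wrist",p,z)[:2] for p in c],np.float32)
        print(t,q["score"],q["location"],cv2.minEnclosingCircle(w),cv2.minAreaRect(w))
    for q in pinpoint("wrist",t)[:2]: print("  pin",q["score"],gapxy(ray("wrist",q["location"],0)))
for q in pinpoint("wrist","gap")[:2]: print("gap",q["score"],gapxy(ray("wrist",q["location"],0)))
E
```

```text
time: 9.85
tool_pos: [448.3, -28.5, 193.8]
tcp_rot: [3.141, -0.0, 1.138]
contact_force: [0.2, -0.5, 0.3]
grip_width: 13.8
finger_force: 0.0
time: 11.05
tool_pos: [448.3, -28.5, 193.7]
tcp_rot: [3.142, 0.0, 0.3]
contact_force: [0.4, -0.5, 0.6]
grip_width: 14.3
finger_force: 0.0
time: 12.05
tool_pos: [397.1, 42.9, 194.0]
tcp_rot: [3.142, -0.001, -0.079]
contact_force: [0.4, -0.3, -0.2]
grip_width: 13.8
finger_force: 0.0
12.05 [397.08045657  42.90522614 194.03836121] [-292.4   -0.9] [ 1.79994869e+02 -6.82982412e-02 -4.51103780e+00] 13.794373044279007
1216 ((467.8702392578125, 36.61794662475586), (59.37794494628906, 73.35411071777344), 85.39651489257812) [-221.4   -1.7]
sound_machine 0.75 [226.2, 13.5] ((551.1312255859375, 106.57079315185547), 40.455108642578125) ((540.3240356445312, 107.44599151611328), (80.90691375732422, 22.393648147583008), 85.3700942993164)
sound_machine 0.58 [198.8, 157.8] ((427.54412841796875, 144.17735290527344), 50.732078552246094) ((426.97528076171875, 144.45098876953125), (100.66413116455078, 94.9273910522461), 85.36238861083984)
  pin 0.96 [-274.4  112.1]
night_light 0.58 [405.6, 9.6] ((550.79638671875, -50.443241119384766), 38.18862533569336) ((540.8327026367188, -49.632572174072266), (76.37263488769531, 20.812788009643555), 85.3484878540039)
```

View pics/w4.png

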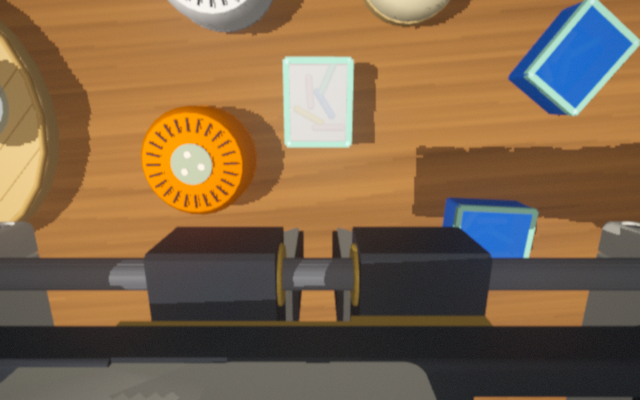

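The wrist view looks ahead along the gap line. The case is at (318,102), with the sound machine at (220,10) and the dome at (405,8) cut off at the top. I'm lowering and pushing to just short of the gap, then re-measuring the centring.

```bash
python3 -m pendant '[0,0,1,0,0,0,0.7,0,0,1,0,0,0,0.7,0,0,1,0,0,0,0.7,0,0,1,0,0,0,0.7,0,0,1,0,0,0,0.7,0,0,0.6,0,0,0,0.7,0,0,0.4,0,0,0,0.7,0.3,0,0,0,0,0,0.7,0.25,0,0,0,0,0,0.7,0.2,0,0,0,0,0,0.7,0.2,0,0,0,0,0,0.7,0.2,0,0,0,0,0,0.7]'
python3 -m pendant '[0.2,-0.01,0,0,0,0,0.7,0.2,-0.01,0,0,0,0,0.7,0.2,-0.01,0,0,0,0,0.7,0.2,-0.01,0,0,0,0,0.7,0.2,-0.01,0,0,0,0,0.7,0.15,0,0,0,0,0,0.7,0.1,0,0,0,0,0,0.7,0,0,0,0,0,0,0.7]'
python3 - <<'E'
from h import *
o=get_obs(); print(o["time"],o["tool_pos"],gapxy(o["tool_pos"]),np.degrees(o["tcp_rot"]),o["contact_force"])
n,r=rim("wrist",np.array([517,33]),"w5.png"); print(n,r,gapxy(r[0]))
E
```

```text
time: 13.7
tool_pos: [431.8, 40.3, 14.2]
tcp_rot: [-3.141, -0.0, -0.08]
contact_force: [-1.2, -0.4, 0.9]
grip_width: 13.7
finger_force: 0.9
time: 14.5
tool_pos: [469.5, 38.8, 13.7]
tcp_rot: [-3.142, -0.001, -0.08]
contact_force: [-0.2, -0.3, -0.5]
grip_width: 13.9
finger_force: 0.0
14.5 [469.49537255  38.78514866  13.69212136] [-219.9    0.6] [-1.79995152e+02 -5.46602534e-02 -4.57063288e+00] [-0.23990899 -0.2775053  -0.52286951]
6901 ((517.8489990234375, 35.29656219482422), (60.14374542236328, 76.33726501464844), 85.4115982055664) [-171.5    0.9]
```

View pics/w5.png

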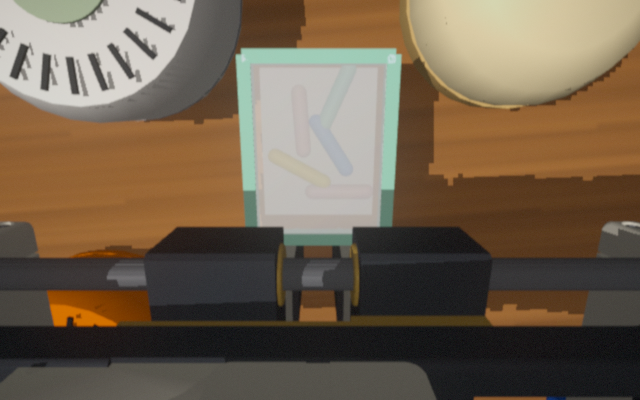

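The case is square and about 1 mm off my estimated line. I'll rise to check the gap's midline directly, since only 4 mm is spare.

```bash
python3 -m pendant '[-0.4,0,0,0,0,0,0.7,0,0,-1,0,0,0,0.7,0,0,-1,0,0,0,0.7,0,0,-1,0,0,0,0.7,0,0,-1,0,0,0,0.7,0,0,-1,0,0,0,0.7,0,0,-1,0,0,0,0.7,0,0,-1,0,0,0,0.7,0,0,-1,0,0,0,0.7,0,0,0,0,0,0,0.7]'
python3 - <<'E'
from h import *
n,r=rim("wrist",np.array([517,33]),"w6.png"); print(n,r,gapxy(r[0]))
M=camera_model("wrist")
for t,z,near in (("sound_machine",48,(584,112)),("night_light",10,(577,-50)),("mat",0,(688,21))):
    for q in regions_of("wrist",t)[:3]:
        l=ray("wrist",q["location"],z,M)[:2]
        if np.hypot(*(l-near))>60: continue
        c=max(cv2.findContours(q["pixels"].astype(np.uint8),0,1)[0],key=cv2.contourArea)[:,0]
        w=np.array([ray("wrist",p,z,M)[:2] for p in c],np.float32); g=np.array([gapxy(p) for p in w])
        print(t,q["score"],q["location"],"gap-y range",g[:,1].min(),g[:,1].max(),"x",g[:,0].min(),g[:,0].max(),"at",g[g[:,1].argmin()],g[g[:,1].argmax()],cv2.minAreaRect(w) if t=="mat" else "")
    for q in pinpoint("wrist",t)[:2]: print("  pin",q["score"],gapxy(ray("wrist",q["location"],0,M)))
for q in pinpoint("wrist","gap")[:2]: print("gap",q["score"],gapxy(ray("wrist",q["location"],0,M)))
E
```

```text
time: 15.6
tool_pos: [458.7, 39.7, 257.6]
tcp_rot: [-3.141, -0.008, -0.08]
contact_force: [1.4, -0.5, -0.3]
grip_width: 13.8
finger_force: 0.0
844 ((515.4030151367188, 35.336063385009766), (59.12833023071289, 73.44452667236328), 85.41898345947266) [-173.9    0.8]
sound_machine 0.79 [238.9, 53.0] gap-y range 30.8 126.6 x -162.9 -68.3 at [-118.6   30.8] [-120.3  126.6] 
  pin 0.92 [-275.7  111.5]
  pin 0.68 [-115.1   80.2]
night_light 0.57 [393.4, 54.9] gap-y range -127.4 -33.9 x -157.4 -64.9 at [-109.8 -127.4] [-108.7  -33.9] 
  pin 0.58 [-115.3  -77.3]
mat 0.64 [315.2, 5.2] gap-y range -50.9 49.8 x -69.1 -55.5 at [-64.3 -50.9] [-67.1  49.8] ((626.5064697265625, 25.215444564819336), (100.70127868652344, 13.561979293823242), 85.42118835449219)
```

View pics/w6.png

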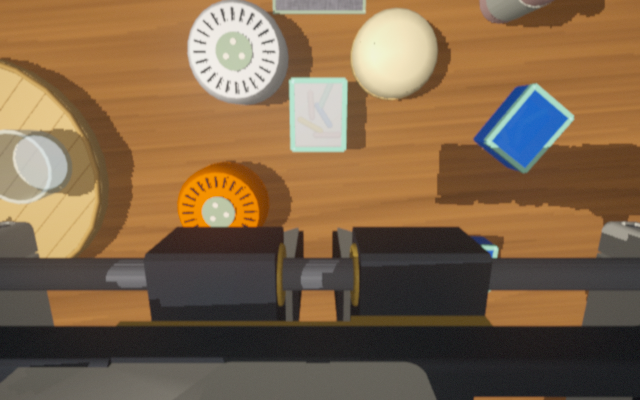

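The midline checks out: sound-machine inner edge +34.8 mm, night light −34.7 mm, mat centre −0.5 mm, case +0.8 mm. I'm going down again and pushing through, drifting about 1 mm to the right.

```bash
python3 -m pendant '[0,0,1,0,0,0,0.7,0,0,1,0,0,0,0.7,0,0,1,0,0,0,0.7,0,0,1,0,0,0,0.7,0,0,1,0,0,0,0.7,0,0,1,0,0,0,0.7,0,0,1,0,0,0,0.7,0,0,0.6,0,0,0,0.7,0,0,0.4,0,0,0,0.7,0.2,0,0,0,0,0,0.7,0.2,0.01,0,0,0,0,0.7,0.2,0.01,0,0,0,0,0.7]'
python3 -m pendant '[0.2,0.01,0,0,0,0,0.7,0.2,0.01,0,0,0,0,0.7,0.2,0,0,0,0,0,0.7,0.2,0,0,0,0,0,0.7,0.2,0,0,0,0,0,0.7,0.2,0,0,0,0,0,0.7,0,0,0,0,0,0,0.7]'
python3 - <<'E'
from h import *
o=get_obs(); print(o["time"],o["tool_pos"],gapxy(o["tool_pos"]),np.degrees(o["tcp_rot"]),o["contact_force"])
n,r=rim("wrist",np.array([560,31]),"w7.png"); print(n,r,gapxy(r[0]))
E
```

```text
time: 17.25
tool_pos: [475.9, 37.7, 14.4]
tcp_rot: [-3.142, -0.001, -0.08]
contact_force: [-0.3, -0.6, -0.7]
grip_width: 13.8
finger_force: 0.3
time: 17.95
tool_pos: [511.9, 34.2, 13.8]
tcp_rot: [-3.141, -0.002, -0.08]
contact_force: [0.5, 0.7, -0.6]
grip_width: 13.8
finger_force: 0.0
17.95 [511.889709    34.1857717   13.75984028] [-177.3   -0.6] [-1.79993976e+02 -9.88713863e-02 -4.57488065e+00] [ 0.49221087  0.73518129 -0.62719583]
7049 ((560.0203247070312, 31.162582397460938), (60.38241195678711, 75.86053466796875), 85.41158294677734) [-1.291e+02  1.000e-01]
```

View pics/w7.png

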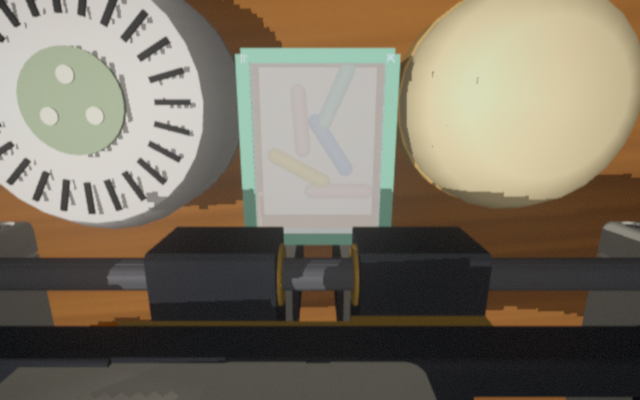

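The case is entering the gap centred. I'll check the clearances numerically from the masks before going on.

```bash
python3 - <<'E'
from h import *
M=camera_model("wrist")
for t in ("sound_machine","night_light"):
    for q in regions_of("wrist",t)[:2]:
        c=max(cv2.findContours(q["pixels"].astype(np.uint8),0,1)[0],key=cv2.contourArea)[:,0]
        for z in (0,12):
            g=np.array([gapxy(ray("wrist",p,z,M)) for p in c]); k=np.abs(g[:,1]).argmin()
            print(t,q["score"],q["location"],z,"inner",g[k],c[k])
E
```

```text
sound_machine 0.69 [115.2, 106.8] 0 inner [-115.9   38. ] [238 116]
sound_machine 0.69 [115.2, 106.8] 12 inner [-124.5   35.4] [239 136]
sound_machine 0.42 [108.2, 323.5] 0 inner [-228.1  113.3] [115 322]
sound_machine 0.42 [108.2, 323.5] 12 inner [-220.   105.4] [115 322]
```

```bash
python3 -m pendant '[0.2,0,0,0,0,0,0.7,0.2,0,0,0,0,0,0.7,0.2,0,0,0,0,0,0.7,0.2,0,0,0,0,0,0.7,0.2,0,0,0,0,0,0.7,0.2,0,0,0,0,0,0.7,0.2,0,0,0,0,0,0.7]'
python3 -m pendant '[0.2,0,0,0,0,0,0.7,0.2,0,0,0,0,0,0.7,0.2,0,0,0,0,0,0.7,0.2,0,0,0,0,0,0.7,0.2,0,0,0,0,0,0.7,0,0,0,0,0,0,0.7]'
python3 - <<'E'
from h import *
o=get_obs(); print(o["time"],o["tool_pos"],gapxy(o["tool_pos"]),np.degrees(o["tcp_rot"]),o["contact_force"])
n,r=rim("wrist",np.array([630,26]),"w8.png"); print(n,r,gapxy(r[0]))
E
```

```text
time: 18.85
tool_pos: [552.9, 31.0, 13.7]
tcp_rot: [-3.141, 0.0, -0.08]
contact_force: [-2.6, 0.4, 1.8]
grip_width: 13.2
finger_force: 1.0
time: 19.45
tool_pos: [583.6, 28.4, 13.7]
tcp_rot: [-3.142, -0.002, -0.08]
contact_force: [0.3, 0.3, 0.5]
grip_width: 13.3
finger_force: 0.0
19.45 [583.62842848  28.42670667  13.73474212] [-105.3   -0.7] [-1.79995717e+02 -1.01133373e-01 -4.57415638e+00] [0.31298074 0.29047776 0.53597227]Traceback (most recent call last):
  File "<stdin>", line 3, in <module>
  File "h.py", line 13, in rim
    r=min(rs,key=lambda r:np.hypot(*(ray(cam,r["location"],20,M)[:2]-near)))
ValueError: min() iterable argument is empty
```

View pics/w8.png

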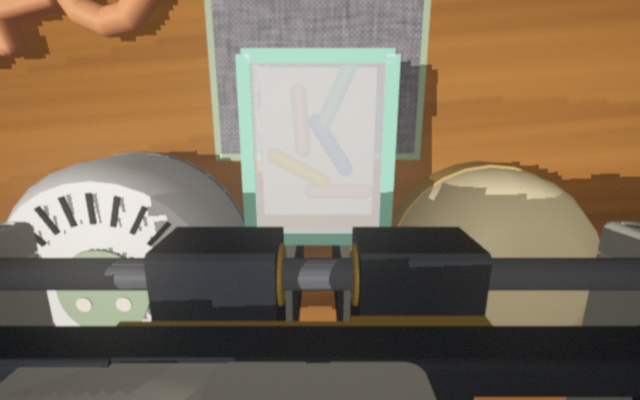

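The case (238–400, 48–245) is through the narrowest part, still square to the fingers and centred on the mat (208–430). I'm finishing the push, then backing off.

```bash
python3 -m pendant '[0.2,0,0,0,0,0,0.7,0.2,0,0,0,0,0,0.7,0.2,0,0,0,0,0,0.7,0.2,0,0,0,0,0,0.7,0.2,0,0,0,0,0,0.7,0.2,0,0,0,0,0,0.7,0.2,0,0,0,0,0,0.7,0.2,0,0,0,0,0,0.7,0.2,0,0,0,0,0,0.7,0.1,0,0,0,0,0,0.7,0,0,0,0,0,0,0.7]'
python3 -m pendant '[-0.3,0,0,0,0,0,0.7,-0.5,0,0,0,0,0,0.7,0,0,-0.8,0,0,0,0.7,0,0,-1,0,0,0,0.7,0,0,-1,0,0,0,0.7,0,0,-1,0,0,0,0.7,0,0,-1,0,0,0,0.7,0,0,-1,0,0,0,0.7,0,0,0,0,0,0,0.7,0,0,0,0,0,0,0.7]'
python3 - <<'E'
from h import *
o=get_obs(); print(o["time"],o["tool_pos"],gapxy(o["tool_pos"]),o["contact_force"])
im=save("wrist","w9.png"); M=camera_model("wrist")
for t,z in (("case",36),("mat",0)):
    for q in regions_of("wrist",t)[:2]:
        w=np.array([ray("wrist",p,z,M)[:2] for p in np.argwhere(q["pixels"])[:,::-1]],np.float32); R=cv2.minAreaRect(w); print(t,q["score"],R,gapxy(R[0]))
E
```

```text
time: 20.65
tool_pos: [639.8, 24.0, 13.7]
tcp_rot: [-3.142, -0.001, -0.08]
contact_force: [0.4, 0.5, 0.7]
grip_width: 13.7
finger_force: 0.0
time: 21.65
tool_pos: [614.8, 26.0, 188.1]
tcp_rot: [-3.142, -0.001, -0.08]
contact_force: [0.7, -0.8, -0.1]
grip_width: 13.7
finger_force: 0.0
21.65 [614.77976282  26.02137444 188.09981148] [-74.1  -0.7] [ 0.70262877 -0.8329099  -0.05607661]
case 0.8 ((493.79229736328125, -178.5503387451172), (85.73558044433594, 76.11990356445312), 48.89021301269531) [-178.7 -214.1]
case 0.68 ((688.2445068359375, 20.488399505615234), (59.78187942504883, 75.26207733154297), 85.44344329833984) [-0.4 -0.4]
mat 0.79 ((687.03076171875, 20.6778564453125), (101.40570068359375, 127.22190856933594), 85.61389923095703) [-1.6 -0.4]
```

View pics/w9.png

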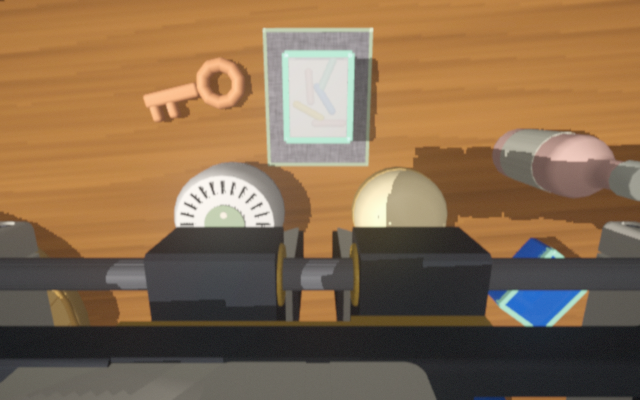

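The case (283–355, 50–143) stands wholly on the mat (264–373, 28–165). It is centred to about 1 mm and square to within 0.2°, and the arm is clear of it.

```bash
python3 -c "
from plant import close_job; print(close_job())"
```

```text
the job is handed in; nothing more can be done
None
```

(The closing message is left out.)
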